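Fetch the model gate from behind the paint containers

TASK

The little grey castle gate stands hemmed in at the back of the plywood caddy: first move the bottle, the tin and the jar out of its way, all three into the white tray, then stand the gate upright in the middle of the round turntable while they wait there. After that put each of the three back in the caddy on the very spot it stood on at the start. Keep everything upright, set each thing down rather than dropping it, and leave the cup and the sponge alone.

Things in the scene. Friction and masses are not known exactly. Their poses are not given: they have to be found in the camera images.
- bottle: Loose slim round white plastic paint bottle, 48 mm diameter, 150 mm tall, 0.2 kg. Body straight to 103 mm, sloping shoulder to 117 mm, then a white cap 32 mm in diameter from 117 to 150 mm. Stands in the caddy on one of the three dark pads. Origin: centre of its underside, z up. Grip it by the cap from above.
- tin: Loose square bare-steel tin, 50 x 50 mm, body 84 mm tall, with a round white cap 38 mm in diameter from 84 to 115 mm (total height 115 mm), 0.28 kg. Stands in the caddy on one of the three dark pads. Origin: centre of its underside, z up. Grip it by the cap from above.
- jar: Loose squat round grey plastic jar, 62 mm diameter, straight to 62 mm, shoulder to 71 mm, then a white cap 44 mm in diameter from 71 to 102 mm (total height 102 mm), 0.3 kg. Stands in the caddy on one of the three dark pads. Origin: centre of its underside, z up. Grip it by the cap from above.
- gate: Loose model castle gate, grey stone look, 30 mm deep (its x), 64 wide (its y), 48 tall, 0.12 kg: on both broad faces a 16 mm wide, 26 mm high doorway with the door set back 7 mm; three merlons above the 40 mm solid wall. At the caddy's far side, between and behind the containers, turned at most 0.05 rad to it. Origin: centre of its underside, z up. Grip across the 30 mm once they are gone.
- caddy: Fixed shallow plywood tray, 160 mm (its x) by 230 (its y), floor top 5 mm above the table, rim 4 mm thick, 12 high. Origin: centre of its underside, on the table. On its floor three flush dark round pads, 68 mm diameter, in its frame at (x 22, y 70), (22, -70) and (-23, 0) mm; one container stands on each, which one where varies. The gate stands at (30, 0).
- tray: Fixed white plastic paint tray with dried grey paint, the side area: outside 280 mm (its x) by 130 (its y), walls 5 mm thick, 24 high, inner floor 5 mm above the table. Holds three containers in a row along its x, e.g. at x -80, 0 and 80 mm. Origin: centre of its underside, on the table. Left or right of the caddy.
- turntable_top (a point): Centre of the top face of the fixed round aluminium decorating turntable (locked, it does not turn): 150 mm diameter, top face level, 45 mm above the table. This point lies on the top face, z up. It stands on the other side of the caddy from the white tray.
- cup: Loose bystander: open white plastic cup, 68 mm across the rim, 75 mm tall, beyond the caddy. Origin: centre of its underside.
- sponge: Loose bystander: dark sponge block 90 x 60 x 35 mm, beyond the caddy. Origin: centre of its underside.

How it is judged (in metres and radians):
On the way, in this order (a step that is already met when the one before it is completed fails the run):
1. bottle, tin and jar all stand upright in the white tray, released, at rest; the gate is still where it was (within 20 mm) (x of bottle in the frame of tray between -0.125 and 0.125 m and y of bottle in the frame of tray between -0.055 and 0.055 m and z of bottle in the frame of tray between 0 and 0.01 m and angle between each of bottle, tin, jar's own z axis and vertical below 0.1 rad and contact force between each of bottle, tin, jar and the fingers below 0.05 N and linear speed of each of bottle, tin, jar below 0.02 m/s and x of tin in the frame of tray between -0.125 and 0.125 m and y of tin in the frame of tray between -0.055 and 0.055 m and z of tin in the frame of tray between 0 and 0.01 m and x of jar in the frame of tray between -0.125 and 0.125 m and y of jar in the frame of tray between -0.055 and 0.055 m and z of jar in the frame of tray between 0 and 0.01 m and distance of gate from where it was at the start of the episode below 0.02 m), for 0.2 s.
2. the gate stands released in the middle of the turntable, the three containers still in the tray (horizontal distance between gate and turntable_top below 0.015 m and z of gate in the frame of turntable_top between -0.004 and 0.006 m and angle between each of gate, bottle, tin, jar's own z axis and vertical below 0.1 rad and contact force between each of gate, bottle, tin, jar and the fingers below 0.05 N and linear speed of each of gate, bottle, tin, jar below 0.02 m/s and x of bottle in the frame of tray between -0.125 and 0.125 m and y of bottle in the frame of tray between -0.055 and 0.055 m and z of bottle in the frame of tray between 0 and 0.01 m and x of tin in the frame of tray between -0.125 and 0.125 m and y of tin in the frame of tray between -0.055 and 0.055 m and z of tin in the frame of tray between 0 and 0.01 m and x of jar in the frame of tray between -0.125 and 0.125 m and y of jar in the frame of tray between -0.055 and 0.055 m and z of jar in the frame of tray between 0 and 0.01 m), for 0.2 s.
At the end, for the whole second after the job is handed in: The gate stands upright (within 0.1 rad) on the turntable, its origin within 15 mm of the turntable's centre and on its top face; bottle, tin and jar each stand upright (within 0.1 rad) within 15 mm of where they stood at the start; all four are released and at rest (horizontal distance between gate and turntable_top below 0.015 m and z of gate in the frame of turntable_top between -0.004 and 0.006 m and angle between each of gate, bottle, tin, jar's own z axis and vertical below 0.1 rad and contact force between each of gate, bottle, tin, jar and the fingers below 0.05 N and linear speed of each of gate, bottle, tin, jar below 0.02 m/s and distance of each of bottle, tin, jar from where it was at the start of the episode below 0.015 m); the robot touches nothing.
It fails at once if the cup or the sponge is moved more than 20 mm (distance of any of cup, sponge from where it was at the start of the episode above 0.02 m).
It fails at once if the bottle, tin, jar or gate is tipped by more than 0.6 rad (angle between any of bottle, tin, jar, gate's own z axis and vertical above 0.6 rad).
It fails at once if the bottle, tin, jar or gate is dropped (moves faster than 0.6 m/s, a fall of about 18 mm, with no finger on it) ((contact force between bottle and the fingers below 0.05 N and linear speed of bottle above 0.6 m/s) or (contact force between tin and the fingers below 0.05 N and linear speed of tin above 0.6 m/s) or (contact force between jar and the fingers below 0.05 N and linear speed of jar above 0.6 m/s) or (contact force between gate and the fingers below 0.05 N and linear speed of gate above 0.6 m/s)).
It also fails if it takes over 131 s, if anything falls off the work surface, if the arm or the gripper's body presses on something with over 40 N, if the wrist force passes 120 N, or if a joint passes its speed limit or range.

ROBOT

A 6-joint arm with a two-finger parallel gripper is mounted at the origin on the work surface. World frame = base frame: x ahead of the robot, y to its left, z up, the work surface at z = 0. Lengths are in mm, angles in rad, forces in N, time in s.
With the tool pointing down it reaches from about 300 to 775 mm from the base axis. Payload 14.6 kg.
Tool frame: the origin (TCP) lies between the finger pads; the fingertips stand manip.tip_reach ahead of it and the grasp point (between the pads) lies 5 mm behind it (manip.tip_reach is the distance from the TCP to the fingertips, in mm); z points along the fingers, y is the line along which they close (so a half turn about z gives the same grasp; the last joint's range is limited). The gripper opens to 94 mm and grips with 3 to 60 N. Pads are 16 mm wide; open, the fingers measure 119 mm over their backs; the gripper's body (75 mm by 177 mm) begins 78 mm behind the grasp point.
Start: joints at [-1.335, 0.3, 1.521, -0, 1.321, -0.067], TCP at [164, -524.97, 197.446] pointing down, gripper open.
Joint ranges: [-3.03, 3.03], [-0.79, 2.21], [0.23, 2.52], [-1.04, 4.18], [0, 3.07], [-2.55, 2.55]. Speed limits (rad/s): [2.22, 2.22, 2.57, 3.14, 3.14, 3.14].

INTERFACE

Orientations are given as [roll, pitch, yaw] about the fixed x, y, z axes, in that order (R = Rz(yaw) Ry(pitch) Rx(roll)).
In Python, from cell import manip gives the robot as it stands. The module is installed in compiled form; this text tells all that it offers.
- The arm moves only by the shell command python3 -m creep 'ROWS' [FORCE]. ROWS is JSON, a list of rows, each a list of 3 entries, a list of its own where there are three numbers: the opening, from -1 (shut) to 1 (fully open), then the shift along the tool's x, y, z in cm, then the turn about the tool's z in units of 5 degrees (1.0 is 5 degrees). In form: [[grip, [tx, ty, tz], roll], ...]. A call has 1 to 12 rows; each row is the pose to reach, as a shift and turn from the pose commanded when the call began, along the tool's axes at that moment; what a row does not reach only later rows make up. A row lasts 1/10 s, in which the tool goes at most 50 mm and 8.59 degrees, less where a joint would pass 70% of its speed; a pose out of reach is approached as far as the arm can. A call with a gripper value outside its range is refused whole. The fingers move at their own pace and stop on an object; FORCE is the grip in N (left out, the last holds). Time passes only in rows, so rows that repeat a pose let the fingers close. It gives the time, the measured TCP pose, the force, the opening and the grip force at its end, in the units of the state.
- manip.read_state(): the state, without advancing time (a new reading comes with each control period).
- manip.camera(name): name is "scene" or "top" or "wrist"; returns the picture (400x640x3 uint8, red, green, blue); there is no depth.
- manip.camera_params(name): a dict with "fovy" (degrees; the focal length in pixels is half the picture's height over the tangent of half this angle, whatever the lens; pixels are square), "cx", "cy" (the principal point, pixels), "k1" (the pictures are not rectified: a ray, as slopes to the right and down, at radius r is drawn at 1 + k1 r^2 times it, then the intrinsics apply), "origin" and "attitude" of the camera in the world. Camera axes: x right, y down, z forward; pixel columns grow to the right and rows downward; lengths in mm; the calibration is good to about 2 mm. A picture is of the moment at which its call begins: read the wrist's pose just before it. camera_params takes no time and is no camera call; for the wrist camera it gives the pose at the moment of the call.
- manip.sign_off(): hands the job in; it is judged then, once.
The state is a dict: "clock": time; "joints": joint angles; "qd": joint speeds; "effort": joint torques, N m; "eef_pos": TCP position; "eef_rot": TCP orientation; "wrist_force": force on the tool from outside, world axes, zero at the start; "moment": the same for the moment, N m; "finger_gap": finger opening in mm; "finger_force": force on a finger pad.
Only numpy, scipy, OpenCV 4.12 (cv2) and the standard library are available. Lean on these libraries where they do the work, as an engineer would, in place of code of your own. Each camera call takes 0.05 s, during which the arm holds its last target. There are 200 camera calls.

## Working session

There is one attempt and no reset: what is moved stays moved. The work goes in short steps, Python scripts to look and compute and a shell command to move; the robot and the scene stay as the last step left them, time stands still between calls to the robot, and variables do not carry over. Pictures are saved under pics/ and viewed, at most 14 in all, crops included, and the job is handed in when it is done.

```bash
mkdir -p pics; cat > h.py <<'E'
import numpy as np, cv2
from cell import manip
from scipy.spatial.transform import Rotation as R
def params(n):
    p=manip.camera_params(n); f=200/np.tan(np.radians(p["fovy"])/2)
    a=np.array(p["attitude"],float)
    M=a if a.shape==(3,3) else R.from_euler('xyz',a).as_matrix()
    return f,p["cx"],p["cy"],p["k1"],np.array(p["origin"],float),M
def cast(P,u,v,z):
    f,cx,cy,k,o,M=P
    d=np.array([(u-cx)/f,(v-cy)/f]); s=d.copy()
    for _ in range(30): s=d/(1+k*(s@s))
    r=M@np.array([s[0],s[1],1]); return o+r*(z-o[2])/r[2]
def proj(P,X):
    f,cx,cy,k,o,M=P; c=M.T@(np.array(X,float)-o); s=c[:2]/c[2]; s=s*(1+k*(s@s)); return np.array([cx+f*s[0],cy+f*s[1]])
def snap(n,name):
    P=params(n); im=manip.camera(n); cv2.imwrite(f'pics/{name}.png',im[:,:,::-1]); return P,im
E
python3 - <<'E'
from h import *
print(manip.tip_reach, manip.read_state())
for n in("top","scene","wrist"):
    print(manip.camera_params(n)); snap(n,n+'0')
E
```

```text
14.0 {'clock': 0.0, 'joints': array([-1.33463000e+00,  3.00449640e-01,  1.52158594e+00,  1.64694611e-05,
        1.32070648e+00, -6.65942464e-02]), 'qd': array([ 0.00031758,  0.00017034, -0.0023289 , -0.00021933, -0.00036995,
        0.00104036]), 'effort': array([-5.28860164e-04, -5.31805301e+01, -3.52739847e+01,  7.08260620e-02,
        2.43462611e-02, -1.16759529e-04]), 'eef_pos': array([ 163.92586511, -524.71453216,  196.8960536 ]), 'eef_rot': array([-3.14044685e+00, -9.24044836e-05,  3.02756435e-01]), 'wrist_force': array([-0.40806537,  0.11876422,  0.97857458]), 'moment': array([-0.02687974,  0.00677596, -0.00654892]), 'finger_force': 0.0, 'finger_gap': 94.10051939245557}
{'fovy': 56.55102441232098, 'cx': 323.96460456780216, 'cy': 196.68300567265365, 'k1': -0.014215351362610004, 'origin': array([543.62114692,  -3.69131864, 858.56385658]), 'attitude': array([-3.00060320e+00,  7.12905293e-04, -1.59129405e+00])}
{'fovy': 51.4296253487529, 'cx': 320.6593440297097, 'cy': 190.95423390943645, 'k1': 0.032059466027819734, 'origin': array([1218.12752236,  471.23703777,  778.26510674]), 'attitude': array([-2.31926303, -0.00371845,  2.23980432])}
{'fovy': 60.83740467719107, 'cx': 318.7837922675579, 'cy': 197.5718886563569, 'k1': -0.022873202029797073, 'origin': array([ 233.74759259, -502.78176244,  384.10723273]), 'attitude': array([ 2.88733572e+00,  7.57766196e-04, -1.26872396e+00])}
```

View pics/top0.png

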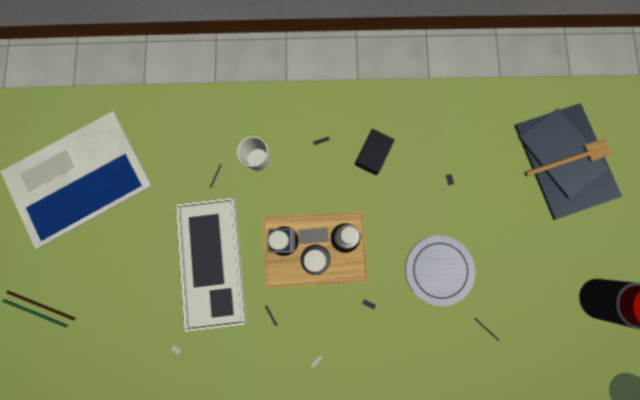

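View pics/scene0.png

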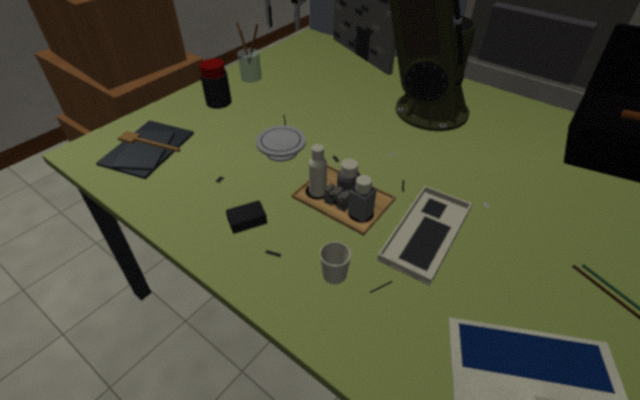

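The top picture shows the tray on the left at (210,264), the caddy at (315,249) and the turntable at (441,270). The tin is at (279,240), the jar at (315,261), the bottle at (348,236) and the gate at (313,236). The scene view confirms that everything is upright, with the cup and sponge beyond the caddy.

```bash
cat > m.py <<'E'
from h import *
im=cv2.imread('pics/top0.png'); P=params('top')
hsv=cv2.cvtColor(im,cv2.COLOR_BGR2HSV); H,S,V=cv2.split(hsv)
np.set_printoptions(precision=1,suppress=True)
def big(m,roi):
    z=np.zeros_like(m); x0,y0,x1,y1=roi; z[y0:y1,x0:x1]=m[y0:y1,x0:x1]
    c,_=cv2.findContours(z,cv2.RETR_EXTERNAL,cv2.CHAIN_APPROX_NONE); return max(c,key=cv2.contourArea)
def rect(c,z,name):
    W=np.array([cast(P,*p[0],z)[:2] for p in c],np.float32)
    r=cv2.minAreaRect(W); print(name,r)
notgreen=(((S<90)|(H<22)|(H>45))*255).astype(np.uint8)
print('green',hsv[300,400],'wood',hsv[280,280],'tray',hsv[205,185],'cap',hsv[261,315])
rect(big(notgreen,(165,190,255,340)),24,'tray')
wood=((H<24)&(S>70)&(V>60)).astype(np.uint8)*255
rect(big(wood,(255,205,380,295)),12,'caddy')
c=big(notgreen,(395,225,485,315)); W=np.array([cast(P,*p[0],45)[:2] for p in c],np.float32); print('tt',cv2.minEnclosingCircle(W),cv2.fitEllipse(W))
cap=((S<60)&(V>140)).astype(np.uint8)*255
for n,roi,z in(('tin',(265,225,292,255),120),('jar',(300,245,332,278),107),('bottle',(334,222,364,252),155)):
    c=big(cap,roi); W=np.array([cast(P,*p[0],z)[:2] for p in c],np.float32); print(n,cv2.contourArea(c),cv2.minEnclosingCircle(W),cv2.fitEllipse(W))
cv2.imwrite('pics/crop.png',cv2.resize(im[195:345,165:385],None,fx=3.6,fy=3.6,interpolation=cv2.INTER_CUBIC))
# predicted pads
E
python3 m.py
```

```text
green [ 37 113 151] wood [ 19 127 183] tray [ 30  23 144] cap [ 28  19 198]
tray ((519.751220703125, 250.14434814453125), (283.9790954589844, 138.3644256591797), 5.73190450668335)
caddy ((545.7520751953125, 18.250350952148438), (159.09359741210938, 228.6761474609375), 1.7926520109176636)
tt ((494.4227294921875, -252.03073120117188), 77.19762420654297) ((494.5955505371094, -252.09597778320312), (151.38108825683594, 152.53652954101562), 179.33798217773438)
tin 262.0 ((563.7079467773438, 88.00373840332031), 19.490238189697266) ((564.628173828125, 87.57693481445312), (34.361480712890625, 37.92089080810547), 171.8095245361328)
jar 349.0 ((522.3240966796875, 15.858080863952637), 21.79944610595703) ((522.5517578125, 15.964600563049316), (41.31626510620117, 42.387245178222656), 4.9851603507995605)
bottle 269.5 ((566.8067626953125, -53.65865707397461), 20.276702880859375) ((568.1427001953125, -52.53318405151367), (32.89842224121094, 37.9301643371582), 97.28083801269531)
```

View pics/crop.png

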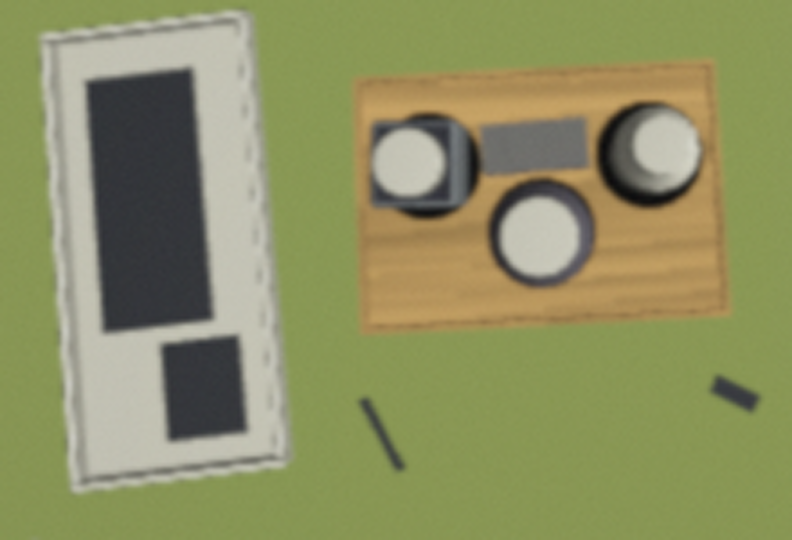

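The blurry crop agrees with the numbers: the caddy is at about (546, 18) with yaw 0.03, the tray at (520, 251) with yaw 0.10, and the turntable at (494.5, -252). Next I move above the caddy so the wrist camera can look closer.

```bash
cat > d.py <<'E'
# usage: d.py x y z yaw -> row numbers (cm, cm, cm, 5deg units) from the present pose
import sys; from h import *
t=list(map(float,sys.argv[1:])); s=manip.read_state()
M=R.from_euler('xyz',s['eef_rot']); y=s['eef_rot'][2]
d=M.inv().apply(np.array(t[:3])-s['eef_pos'])/10
print('row',d.round(2),'roll',round(-np.degrees(t[3]-y)/5,2),'pos',s['eef_pos'].round(1),s['eef_rot'].round(3),'gap',round(s['finger_gap'],1),'F',round(s['finger_force'],1),'t',s['clock'])
E
python3 -m creep '[[1,[11.6,-10.6,-1.5],0.8],[1,[23.2,-21.2,-3],1.5],[1,[34.8,-31.8,-4.5],2.3],[1,[46.3,-42.4,-6.3],3.1],[1,[46.3,-42.4,-6.3],3.1],[1,[46.3,-42.4,-6.3],3.1],[1,[46.3,-42.4,-6.3],3.1],[1,[46.3,-42.4,-6.3],3.1],[1,[46.3,-42.4,-6.3],3.1],[1,[46.3,-42.4,-6.3],3.1],[1,[46.3,-42.4,-6.3],3.1],[1,[46.3,-42.4,-6.3],3.1]]' 30
python3 d.py 480 18 260 0.031
```

```text
clock: 1.35
eef_pos: [464.6, -6.7, 257.6]
eef_rot: [3.142, -0.0, 0.032]
wrist_force: [1.0, -1.6, 0.0]
finger_gap: 93.7
finger_force: 0.0
row [ 1.62 -2.42 -0.24] roll 0.02 pos [464.6  -6.7 257.6] [ 3.142 -0.     0.032] gap 93.7 F 0.0 t 1.35
```

```bash
python3 -m creep '[[1,[1.5,-2.4,-0.3],0],[1,[1.5,-2.4,-0.3],0],[1,[1.5,-2.4,-0.3],0]]' >/dev/null
python3 d.py 480 18 260 0.031
python3 - <<'E'
from h import *
P,im=snap('wrist','w1')
for n,X in dict(tin=(564.5,88,120),jar=(522.5,16,107),bot=(568.5,-52.5,155),gate=(576,19,53)).items(): print(n,proj(P,X).round(0))
E
```

```text
row [ 0.2  -0.21 -0.01] roll 0.03 pos [478.1  15.9 259.9] [3.142e+00 1.000e-03 3.400e-02] gap 94.1 F 0.0 t 1.65
tin [244.  92.]
jar [320. 139.]
bot [406.  90.]
gate [319.  86.]
```

View pics/w1.png

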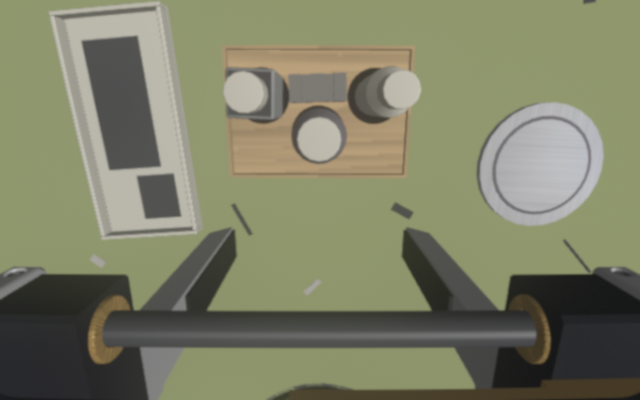

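The wrist view has the tin cap at (246,92), the jar cap at (319,139), the bottle cap at (402,90), the gate at (317,87) and the turntable at (541,163). All of these agree with the top view within a few pixels, so I measure them with masks.

```bash
cat > m2.py <<'E'
from h import *
im=cv2.imread('pics/w1.png'); P=params('wrist'); np.set_printoptions(precision=1,suppress=True)
H,S,V=cv2.split(cv2.cvtColor(im,cv2.COLOR_BGR2HSV))
def pts(m,roi,z):
    k=np.zeros(m.shape,np.uint8); x0,y0,x1,y1=roi; k[y0:y1,x0:x1]=m[y0:y1,x0:x1]*255
    k=cv2.morphologyEx(k,cv2.MORPH_OPEN,np.ones((3,3)))
    c=max(cv2.findContours(k,0,cv2.CHAIN_APPROX_NONE)[0],key=cv2.contourArea)
    return np.array([cast(P,*p[0],z)[:2] for p in c],np.float32)
print(V[92,246],V[139,319],V[90,402],V[90,372],S[90,402],V[87,317])
cap=(S<60)&(V>150)
for n,roi,z in(('tin',(215,65,283,120),120),('jar',(290,108,350,172),107),('bot',(370,62,430,120),155)):
    W=pts(cap,roi,z); print(n,cv2.minEnclosingCircle(W),cv2.fitEllipse(W)[:2])
ng=(S<60)|(H<22)|(H>45)
W=pts(ng,(465,90,620,240),45); print('tt',cv2.minEnclosingCircle(W),cv2.fitEllipse(W)[:2])
W=pts(ng,(40,0,205,245),24); print('tray',cv2.minAreaRect(W))
W=pts(ng,(215,35,425,190),12); print('caddy',cv2.minAreaRect(W))
W=pts((S<60)&(V<130)&(V>60),(290,66,347,106),53); print('gate',cv2.minAreaRect(W))
E
python3 m2.py
```

```text
190 189 191 111 21 124
tin ((563.783447265625, 87.27886962890625), 20.587249755859375) ((564.1655883789062, 87.60271453857422), (34.983612060546875, 40.125274658203125))
jar ((522.27685546875, 16.735698699951172), 21.441505432128906) ((522.133544921875, 16.759761810302734), (41.668392181396484, 41.976585388183594))
bot ((566.7720336914062, -46.89206314086914), 19.727642059326172) ((567.925048828125, -49.98392105102539), (29.826448440551758, 36.38667678833008))
tt ((493.56805419921875, -250.13314819335938), 78.28592681884766) ((493.84698486328125, -250.44964599609375), (151.34092712402344, 155.20631408691406))
tray ((519.566650390625, 248.53961181640625), (282.2979736328125, 142.01771545410156), 5.661766529083252)
caddy ((545.4230346679688, 14.512344360351562), (157.39028930664062, 244.23605346679688), 1.8070027828216553)
gate ((573.5299072265625, 19.965194702148438), (27.96576499938965, 62.59096908569336), 4.067873477935791)
```

```bash
python3 -m creep '[[1,[4.4,-3.4,5],0],[1,[8.9,-6.9,10],0],[1,[8.9,-6.9,10],0],[1,[8.9,-6.9,10],0],[1,[8.9,-6.9,10],0],[1,[8.9,-6.9,10],0]]' 30 >/dev/null
python3 d.py 564.5 87.8 106 0.031
```

```text
row [-0.06 -0.15  5.59] roll -0.0 pos [565.   86.3 161.9] [ 3.142e+00 -2.000e-03  3.100e-02] gap 94.0 F 0.0 t 2.3
```

```bash
python3 -m creep '[[1,[-0.1,-0.1,2.5],0],[1,[-0.1,-0.1,4.5],0],[1,[-0.1,-0.1,5.6],0],[1,[-0.1,-0.1,5.6],0],[-1,[-0.1,-0.1,5.6],0],[-1,[-0.1,-0.1,5.6],0],[-1,[-0.1,-0.1,5.6],0],[-1,[-0.1,-0.1,5.6],0],[-1,[-0.1,-0.1,5.6],0],[-1,[-0.1,-0.1,5.6],0],[-1,[-0.1,-0.1,5.6],0]]' 30
python3 d.py 598 259 190 0.031
```

```text
clock: 3.4
eef_pos: [563.9, 88.5, 104.3]
eef_rot: [-3.142, 0.0, 0.032]
wrist_force: [-0.1, 0.7, -0.4]
finger_gap: 41.5
finger_force: 0.0
row [  3.95 -16.93  -8.57] roll 0.01 pos [563.9  88.5 104.3] [-3.142  0.     0.032] gap 41.5 F 0.0 t 3.4
```

```bash
python3 -m creep '[[-1,[0,0,-0.1],0],[-1,[0,0,-0.1],0],[-1,[0,0,-0.1],0],[-1,[0,0,-0.1],0]]' 30
python3 d.py 598 259 175 0.031
```

```text
clock: 3.8
eef_pos: [563.8, 88.4, 105.1]
eef_rot: [3.142, 0.0, 0.032]
wrist_force: [-0.3, 0.2, -2.4]
finger_gap: 36.4
finger_force: 30.0
row [  3.96 -16.94  -6.99] roll 0.01 pos [563.8  88.4 105.1] [3.142 0.    0.032] gap 36.4 F 30.0 t 3.8
```

```bash
python3 -m creep '[[-1,[0,0,-2],0],[-1,[0,0,-4.5],0],[-1,[0.2,-1.5,-6.5],0],[-1,[0.8,-4,-7],0],[-1,[1.6,-7,-7],0],[-1,[2.4,-10,-7],0],[-1,[3.2,-13,-7],0],[-1,[3.7,-15.5,-7],0],[-1,[4,-17,-7],0],[-1,[4,-17,-7],0],[-1,[4,-17,-7],0]]' 30
python3 d.py 599 259 106 0.031
```

```text
clock: 4.9
eef_pos: [598.4, 259.0, 175.1]
eef_rot: [3.141, 0.0, 0.032]
wrist_force: [0.2, -1.1, -2.7]
finger_gap: 36.6
finger_force: 30.0
row [ 0.07 -0.    6.91] roll 0.01 pos [598.4 259.  175.1] [3.141 0.    0.032] gap 36.6 F 30.0 t 4.9
```

```bash
python3 -m creep '[[-1,[0,0,2.5],0],[-1,[0,0,5],0],[-1,[0,0,6.3],0],[-1,[0,0,6.8],0],[-1,[0,0,7],0],[-1,[0,0,7],0],[-1,[0,0,7],0],[1,[0,0,7],0],[1,[0,0,7],0],[1,[0,0,7],0],[1,[0,0,7],0],[1,[0,0,7],0]]' 30
python3 d.py 522.4 16.4 180 0.031
```

```text
clock: 6.1
eef_pos: [598.5, 259.7, 105.4]
eef_rot: [-3.142, -0.0, 0.032]
wrist_force: [0.1, 0.5, 0.1]
finger_gap: 73.0
finger_force: 0.0
row [-8.39 24.07 -7.46] roll 0.01 pos [598.5 259.7 105.4] [-3.142 -0.     0.032] gap 73.0 F 0.0 t 6.1
```

```bash
python3 -m creep '[[1,[0,0,-4],0],[1,[0,0,-7.5],0],[1,[-1.6,4.6,-7.5],0],[1,[-3.2,9.2,-7.5],0],[1,[-4.8,13.8,-7.5],0],[1,[-6.4,18.4,-7.5],0],[1,[-7.8,22.5,-7],0],[1,[-8.4,24.1,-6],0],[1,[-8.4,24.1,-5],0],[1,[-8.4,24.1,-5],0],[1,[-8.4,24.1,-5],0]]' 30 >/dev/null
python3 d.py 522.4 16.4 94 0.031
```

```text
row [-0.02  0.06  6.13] roll 0.03 pos [522.5  17.  155.3] [-3.141  0.     0.033] gap 94.0 F 0.0 t 7.2
```

```bash
python3 -m creep '[[1,[0,0.1,2.5],0],[1,[0,0.1,4.8],0],[1,[0,0.1,6],0],[-1,[0,0.1,6.1],0],[-1,[0,0.1,6.1],0],[-1,[0,0.1,6.1],0],[-1,[0,0.1,6.1],0],[-1,[0,0.1,6.1],0],[-1,[0,0.1,6.1],0],[-1,[0,0.1,6.1],0],[-1,[0,0.1,6.1],0],[-1,[0,0.1,6.1],0]]' 30
python3 d.py 519.5 251 164 0.031
```

```text
clock: 8.4
eef_pos: [522.4, 15.2, 94.5]
eef_rot: [-3.141, -0.0, 0.032]
wrist_force: [0.1, 2.2, 2.5]
finger_gap: 41.8
finger_force: 30.0
row [  0.47 -23.58  -6.95] roll 0.01 pos [522.4  15.2  94.5] [-3.141 -0.     0.032] gap 41.8 F 30.0 t 8.4
```

```bash
python3 -m creep '[[-1,[0,0,-2],0],[-1,[0,0,-4.5],0],[-1,[0,-1.5,-6.5],0],[-1,[0.1,-4,-7],0],[-1,[0.1,-7,-7],0],[-1,[0.2,-10,-7],0],[-1,[0.3,-13,-7],0],[-1,[0.4,-16,-7],0],[-1,[0.5,-19,-7],0],[-1,[0.5,-21.7,-7],0],[-1,[0.5,-23.6,-7],0],[-1,[0.5,-23.6,-7],0]]' 30 >/dev/null
python3 -m creep '[[-1,[0,0,2],0],[-1,[0,0,4.5],0],[-1,[0,0,6.3],0],[-1,[0,0,6.8],0],[-1,[0,0,7],0],[-1,[0,0,7],0],[-1,[0,0,7],0],[1,[0,0,7],0],[1,[0,0,7],0],[1,[0,0,7],0],[1,[0,0,7],0],[1,[0,0,7],0]]' 30
python3 d.py 568.3 -51 205 0.031
```

```text
clock: 10.8
eef_pos: [519.7, 251.1, 94.2]
eef_rot: [3.141, 0.0, 0.032]
wrist_force: [0.7, 0.1, 0.4]
finger_gap: 78.6
finger_force: 0.0
row [  3.88  30.35 -11.08] roll 0.01 pos [519.7 251.1  94.2] [3.141 0.    0.032] gap 78.6 F 0.0 t 10.8
```

```bash
python3 -m creep '[[1,[0,0,-4],0],[1,[0,0,-8],0],[1,[0.5,4,-11],0],[1,[1.1,8.5,-11],0],[1,[1.7,13,-11],0],[1,[2.3,17.5,-11],0],[1,[2.8,22,-11],0],[1,[3.4,26.5,-11],0],[1,[3.8,29.5,-11],0],[1,[3.9,30.4,-10],0],[1,[3.9,30.4,-9.5],0],[1,[3.9,30.4,-9.5],0]]' 30 >/dev/null
python3 -c "
from h import *
snap('wrist','w2'); snap('top','t2')"
python3 d.py 568.3 -51 141 0.031
```

```text
row [-0.01  0.09  4.83] roll 0.03 pos [568.4 -50.1 189.3] [-3.141  0.     0.034] gap 93.9 F 0.0 t 12.1
```

View pics/t2.png

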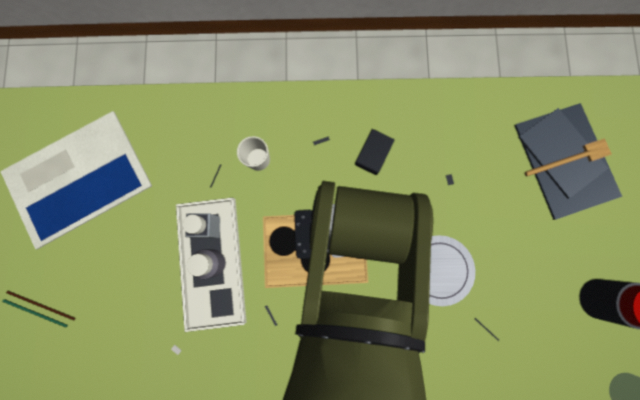

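The tin at (197,223) and the jar at (205,262) stand upright in the tray, and the arm is over the bottle.

```bash
python3 -m creep '[[0.5,[0,0.1,1.5],0],[0.2,[0,0.1,3.3],0],[0.1,[0,0.1,4.6],0],[0,[0,0.1,4.8],0],[-1,[0,0.1,4.8],0],[-1,[0,0.1,4.8],0],[-1,[0,0.1,4.8],0],[-1,[0,0.1,4.8],0],[-1,[0,0.1,4.8],0],[-1,[0,0.1,4.8],0],[-1,[0,0.1,4.8],0],[-1,[0,0.1,4.8],0]]' 30
python3 d.py 440 243 211 0.031
```

```text
clock: 13.3
eef_pos: [568.7, -52.5, 141.7]
eef_rot: [3.142, -0.001, 0.032]
wrist_force: [0.0, 0.1, 5.0]
finger_gap: 30.2
finger_force: 30.0
row [-11.91 -29.95  -6.94] roll 0.01 pos [568.7 -52.5 141.7] [ 3.142e+00 -1.000e-03  3.200e-02] gap 30.2 F 30.0 t 13.3
```

```bash
python3 -m creep '[[-1,[0,0,-2],0],[-1,[0,0,-4.5],0],[-1,[-0.4,-1,-6.5],0],[-1,[-1.4,-3.5,-7],0],[-1,[-2.6,-6.5,-7],0],[-1,[-4,-10,-7],0],[-1,[-5.4,-13.5,-7],0],[-1,[-6.8,-17,-7],0],[-1,[-8.2,-20.5,-7],0],[-1,[-9.6,-24,-7],0],[-1,[-10.8,-27.2,-7],0],[-1,[-11.9,-29.9,-7],0]]' 30 >/dev/null
python3 -m creep '[[-1,[0,0,0],0],[-1,[0,0,2],0],[-1,[0,0,4.5],0],[-1,[0,0,6.3],0],[-1,[0,0,6.8],0],[-1,[0,0,7],0],[-1,[0,0,7],0],[-1,[0,0,7],0],[1,[0,0,7],0],[1,[0,0,7],0],[1,[0,0,7],0],[1,[0,0,7],0]]' 30
python3 d.py 500 20 205 1.602
```

```text
clock: 15.7
eef_pos: [439.9, 242.4, 141.3]
eef_rot: [3.142, 0.0, 0.032]
wrist_force: [-0.6, 0.1, -0.1]
finger_gap: 58.5
finger_force: 0.0
row [ 5.29 22.42 -6.37] roll -17.99 pos [439.9 242.4 141.3] [3.142 0.    0.032] gap 58.5 F 0.0 t 15.7
```

```bash
python3 -m creep '[[1,[0,0,-3],0],[1,[0,0,-6.4],0],[1,[1,4.3,-6.4],0],[1,[2,8.6,-6.4],0],[1,[3,12.9,-6.4],0],[1,[4,17.2,-6.4],0],[1,[5,21.5,-6.4],0],[1,[5.3,22.4,-6.4],0],[1,[5.3,22.4,-6.4],0],[1,[5.3,22.4,-6.4],0],[1,[5.3,22.4,-6.4],0]]' 30 >/dev/null
python3 -c "
from h import *
snap('wrist','w3')
P=params('wrist'); print(proj(P,(575,20,53)))"
python3 d.py 575 20 100 1.602
```

```text
[323.41814097 107.13783223]
row [ 7.5   0.41 10.54] roll -17.97 pos [499.9  21.6 205.4] [-3.141 -0.     0.034] gap 94.0 F 0.0 t 16.85
```

View pics/w3.png

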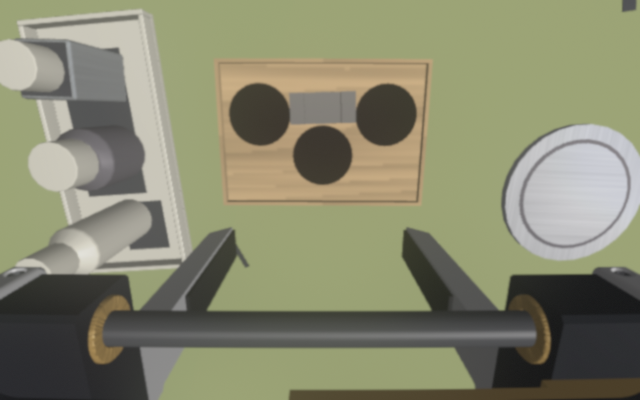

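All three containers stand upright in the tray at left. The gate is alone on the caddy at (323,107), and the three pads are at (259,114), (386,114) and (322,155). I measure the gate, the pads and the turntable from this view.

```bash
cat > m3.py <<'E'
from h import *
im=cv2.imread('pics/w3.png'); P=params('wrist'); np.set_printoptions(precision=1,suppress=True)
H,S,V=cv2.split(cv2.cvtColor(im,cv2.COLOR_BGR2HSV))
def pts(m,roi,z):
    k=np.zeros(m.shape,np.uint8); x0,y0,x1,y1=roi; k[y0:y1,x0:x1]=m[y0:y1,x0:x1]*255
    k=cv2.morphologyEx(k,cv2.MORPH_OPEN,np.ones((3,3)))
    c=max(cv2.findContours(k,0,cv2.CHAIN_APPROX_NONE)[0],key=cv2.contourArea)
    return np.array([cast(P,*p[0],z)[:2] for p in c],np.float32)
W=pts((S<60)&(V>75),(284,80,362,135),53); print('gate',cv2.minAreaRect(W))
for n,r in(('tin',(220,75,288,155)),('bot',(358,75,425,155)),('jar',(285,126,360,195))):
    print(n,cv2.fitEllipse(pts(V<75,r,5))[:2])
W=pts((S<60)|(H<22)|(H>45),(490,110,640,275),45)
print('tt',cv2.fitEllipse(W)[:2])
E
python3 m3.py
```

```text
gate ((574.5065307617188, 21.208499908447266), (29.51829719543457, 65.3337631225586), 3.8219919204711914)
tin ((564.9414672851562, 90.18535614013672), (62.91607666015625, 63.16029357910156))
bot ((569.316650390625, -49.99370193481445), (63.12205505371094, 63.42576599121094))
jar ((522.2943725585938, 18.648136138916016), (63.10900115966797, 63.14353942871094))
tt ((494.2583923339844, -248.39183044433594), (150.10794067382812, 154.59690856933594))
```

```bash
python3 -m creep '[[0.3,[2,0.1,0],-1.7],[0.3,[4,0.2,2],-3.4],[0.3,[6,0.3,4],-5.1],[0.3,[7.4,0.4,6],-6.8],[0.3,[7.4,0.4,8],-8.5],[0.3,[7.4,0.4,9],-10.2],[0.3,[7.4,0.4,10],-11.9],[0.3,[7.4,0.4,10.5],-13.6],[0.3,[7.4,0.4,10.5],-15.3],[0.3,[7.4,0.4,10.5],-17],[0.3,[7.4,0.4,10.5],-18.4],[0.3,[7.4,0.4,10.5],-18.4]]' 20 >/dev/null
python3 -m creep '[[0.3,[0,0,0],0],[0.3,[0,0,0],0]]' >/dev/null
python3 d.py 574.5 20.5 37 1.637
```

```text
row [0.13 0.04 6.33] roll -0.02 pos [574.2  19.1 100.3] [ 3.142 -0.     1.636] gap 61.1 F 0.0 t 18.25
```

```bash
python3 -m creep '[[0.3,[0.1,0,2.5],0],[0.3,[0.1,0,5],0],[0.3,[0.1,0,6.2],0],[0.3,[0.1,0,6.3],0],[-1,[0.1,0,6.3],0],[-1,[0.1,0,6.3],0],[-1,[0.1,0,6.3],0],[-1,[0.1,0,6.3],0],[-1,[0.1,0,6.3],0],[-1,[0.1,0,6.3],0],[-1,[0.1,0,6.3],0]]' 20
python3 d.py 494.3 -252 117 1.637
```

```text
clock: 19.35
eef_pos: [574.4, 19.7, 37.8]
eef_rot: [3.141, 0.0, 1.638]
wrist_force: [-0.9, 0.1, 5.5]
finger_gap: 29.7
finger_force: 20.0
row [-26.57  -9.81  -7.92] roll 0.01 pos [574.4  19.7  37.8] [3.141 0.    1.638] gap 29.7 F 20.0 t 19.35
```

```bash
python3 -m creep '[[-1,[0,0,-2],0],[-1,[0,0,-5],0],[-1,[-1,-0.4,-7.5],0],[-1,[-4,-1.5,-8],0],[-1,[-7.5,-2.8,-8],0],[-1,[-11,-4.1,-8],0],[-1,[-14.5,-5.4,-8],0],[-1,[-18,-6.6,-8],0],[-1,[-21.5,-7.9,-8],0],[-1,[-24.5,-9,-8],0],[-1,[-26.6,-9.8,-8],0],[-1,[-26.6,-9.8,-8],0]]' 20 >/dev/null
python3 -m creep '[[-1,[0,0,0],0],[-1,[0,0,0],0],[-1,[0,0,0],0]]' >/dev/null
python3 d.py 494.3 -252 78 1.637
```

```text
row [-0.06 -0.03  3.93] roll 0.02 pos [ 494.5 -251.4  117.3] [-3.142 -0.     1.639] gap 29.8 F 20.0 t 20.85
```

```bash
python3 -m creep '[[-1,[-0.1,0,2],0],[-1,[-0.1,0,3.2],0],[-1,[-0.1,0,3.7],0],[-1,[-0.1,0,3.9],0],[-1,[-0.1,0,3.9],0],[-1,[-0.1,0,3.9],0]]' 20

```

```text
clock: 21.45
eef_pos: [494.5, -253.1, 78.7]
eef_rot: [3.141, 0.0, 1.638]
wrist_force: [-0.9, 1.9, 1.3]
finger_gap: 29.7
finger_force: 20.0
```

Now I release it, back up and look from the side.

```bash
python3 -m creep '[[-1,[0,0,0.1],0],[0.2,[0,0,0.1],0],[0.3,[0,0,0.1],0],[0.3,[0,0,0.1],0],[0.3,[0,0,0.1],0],[0.3,[0,0,0.1],0],[0.3,[0,0,0.1],0],[0.3,[0,0,-3],0],[0.3,[0,0,-7],0],[0.3,[0,0,-12],0]]' 20 >/dev/null
python3 -m creep '[[0.3,[5,0,0],0],[0.3,[10,0,0],0],[0.3,[15,-2,0],0],[0.3,[15,-2,0],0],[0.3,[15,-2,0],0]]' >/dev/null
python3 -c "
from h import *
snap('top','t4')
im=cv2.imread('pics/t4.png')
P=params('top'); print(proj(P,(494.3,-252,45)),proj(P,(494.3,-252,93)))
cv2.imwrite('pics/t4c.png',cv2.resize(im[185:345,165:495],None,fx=2.4,fy=2.4,interpolation=cv2.INTER_CUBIC))"
python3 d.py 439.9 242.4 210 0.031
```

```text
[439.99211533 270.09521785] [447.28703504 271.39172852]
row [34.84 -0.11 -1.15] roll 18.42 pos [ 464.6 -105.2  198.7] [3.141 0.    1.639] gap 60.8 F 0.0 t 23.0
```

View pics/t4c.png

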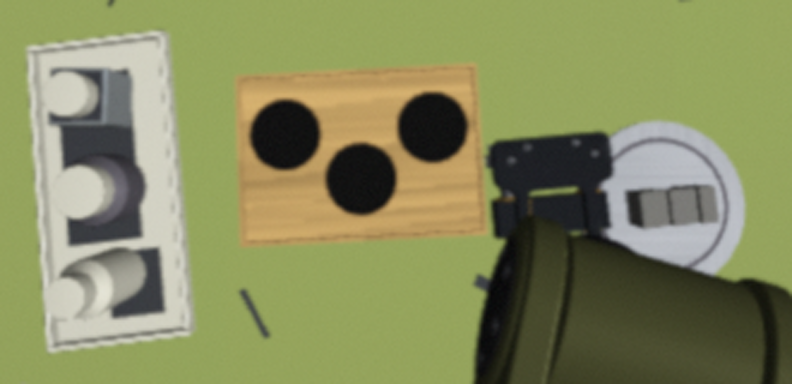

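The gate stands centred on the turntable: its top is at about (447,271) in the full picture, against (447.3,271.4) predicted. The three containers are upright in the tray. Next I bring the bottle back.

```bash
python3 -m creep '[[0.3,[3.2,0,-0.2],1.7],[0.3,[6.4,0,-0.4],3.4],[0.3,[9.6,0,-0.6],5.1],[0.3,[12.8,0,-0.8],6.8],[0.3,[16,0,-1],8.5],[0.3,[19.2,0,-1.1],10.2],[0.3,[22.4,0,-1.2],11.9],[0.3,[25.6,0,-1.2],13.6],[0.3,[28.8,0,-1.2],15.3],[0.3,[32,0,-1.2],17],[0.3,[34.8,0,-1.2],18.4],[0.3,[34.8,0,-1.2],18.4]]' 30 >/dev/null
python3 -m creep '[[0.3,[0,0,0],0],[0.3,[0,0,0],0],[0.3,[0,0,0],0]]' >/dev/null
python3 d.py 439.9 242.4 141.3 0.032
```

```text
row [-0.14 -0.12  6.9 ] roll -0.0 pos [441.4 241.3 210.3] [3.141 0.    0.032] gap 60.8 F 0.0 t 24.5
```

```bash
python3 -m creep '[[0.3,[-0.1,-0.1,3],0],[0.3,[-0.1,-0.1,5.5],0],[0.3,[-0.1,-0.1,6.7],0],[0.3,[-0.1,-0.1,6.9],0],[-1,[-0.1,-0.1,6.9],0],[-1,[-0.1,-0.1,6.9],0],[-1,[-0.1,-0.1,6.9],0],[-1,[-0.1,-0.1,6.9],0],[-1,[-0.1,-0.1,6.9],0],[-1,[-0.1,-0.1,6.9],0],[-1,[-0.1,-0.1,6.9],0]]' 30
python3 d.py 568.7 -52 211 0.032
```

```text
clock: 25.6
eef_pos: [440.1, 243.5, 141.8]
eef_rot: [-3.141, -0.001, 0.032]
wrist_force: [0.0, 0.4, 5.5]
finger_gap: 30.3
finger_force: 30.0
row [11.9  29.94 -6.92] roll 0.0 pos [440.1 243.5 141.8] [-3.141e+00 -1.000e-03  3.200e-02] gap 30.3 F 30.0 t 25.6
```

```bash
python3 -m creep '[[-1,[0,0,-2],0],[-1,[0,0,-4.5],0],[-1,[0.4,1,-6.5],0],[-1,[1.4,3.5,-7],0],[-1,[2.6,6.5,-7],0],[-1,[4,10,-7],0],[-1,[5.4,13.5,-7],0],[-1,[6.8,17,-7],0],[-1,[8.2,20.5,-7],0],[-1,[9.6,24,-7],0],[-1,[10.8,27.2,-7],0],[-1,[11.9,29.9,-7],0]]' 30 >/dev/null
python3 -m creep '[[-1,[0,0,0],0],[-1,[0,0,0],0],[-1,[0,0,0],0]]' >/dev/null
python3 d.py 568.7 -52 141.7 0.032
```

```text
row [0.06 0.11 6.94] roll 0.01 pos [568.1 -50.9 211.1] [-3.141e+00  1.000e-03  3.300e-02] gap 30.3 F 30.0 t 27.1
```

```bash
python3 -m creep '[[-1,[0.1,0.1,2.5],0],[-1,[0.1,0.1,5],0],[-1,[0.1,0.1,6.4],0],[-1,[0.1,0.1,6.8],0],[-1,[0.1,0.1,7],0],[-1,[0.1,0.1,7],0],[0.3,[0.1,0.1,7],0],[0.3,[0.1,0.1,7],0],[0.3,[0.1,0.1,7],0],[0.3,[0.1,0.1,7],0],[0.3,[0.1,0.1,7],0]]' 30
python3 d.py 519.7 251.1 200 0.032
```

```text
clock: 28.2
eef_pos: [569.5, -52.7, 141.4]
eef_rot: [3.142, -0.0, 0.032]
wrist_force: [0.5, 0.4, -0.1]
finger_gap: 60.8
finger_force: 0.0
row [ -4.   -30.53  -5.86] roll 0.0 pos [569.5 -52.7 141.4] [ 3.142 -0.     0.032] gap 60.8 F 0.0 t 28.2
```

```bash
python3 -m creep '[[0.3,[0,0,-3],0],[0.3,[0,0,-6],0],[0.6,[-0.5,-4,-6],0],[0.6,[-1.1,-8.5,-6],0],[0.6,[-1.7,-13,-6],0],[0.6,[-2.3,-17.5,-6],0],[0.6,[-2.9,-22,-6],0],[0.6,[-3.4,-26.5,-6],0],[0.6,[-3.9,-29.5,-5],0],[0.6,[-4,-30.5,-3],0],[0.6,[-4,-30.5,-1],0],[0.6,[-4,-30.5,-1],0]]' 30 >/dev/null
python3 -m creep '[[0.6,[0,0,0],0],[0.6,[0,0,0],0]]' >/dev/null
python3 d.py 519.7 251.1 94.5 0.032
```

```text
row [-0.06 -0.04  5.81] roll -0.0 pos [520.2 250.7 152.6] [-3.141e+00 -2.000e-03  3.200e-02] gap 75.0 F 0.0 t 29.6
```

```bash
python3 -m creep '[[0.6,[-0.1,0,2.5],0],[0.6,[-0.1,0,4.8],0],[0.6,[-0.1,0,5.7],0],[0.6,[-0.1,0,5.8],0],[-1,[-0.1,0,5.8],0],[-1,[-0.1,0,5.8],0],[-1,[-0.1,0,5.8],0],[-1,[-0.1,0,5.8],0],[-1,[-0.1,0,5.8],0],[-1,[-0.1,0,5.8],0],[-1,[-0.1,0,5.8],0]]' 30
python3 d.py 522.4 15.7 164 0.032
```

```text
clock: 30.7
eef_pos: [518.9, 251.0, 93.7]
eef_rot: [-3.141, -0.001, 0.032]
wrist_force: [0.4, 2.4, 5.3]
finger_gap: 42.5
finger_force: 30.0
row [-0.4  23.53 -7.04] roll 0.0 pos [518.9 251.   93.7] [-3.141e+00 -1.000e-03  3.200e-02] gap 42.5 F 30.0 t 30.7
```

```bash
python3 -m creep '[[-1,[0,0,-2],0],[-1,[0,0,-4.5],0],[-1,[0,1.5,-6.5],0],[-1,[-0.1,4,-7],0],[-1,[-0.1,7,-7],0],[-1,[-0.2,10,-7],0],[-1,[-0.3,13,-7],0],[-1,[-0.4,16,-7],0],[-1,[-0.5,19,-7],0],[-1,[-0.5,21.7,-7],0],[-1,[-0.5,23.5,-7],0],[-1,[-0.5,23.5,-7],0]]' 30 >/dev/null
python3 -m creep '[[-1,[0,0,0],0],[-1,[0,0,0],0]]' >/dev/null
python3 d.py 521.6 15.7 94 0.032
```

```text
row [0.06 0.08 6.9 ] roll 0.01 pos [521.1  16.5 163. ] [-3.141e+00  1.000e-03  3.300e-02] gap 42.2 F 30.0 t 32.1
```

```bash
python3 -m creep '[[-1,[0.1,0.1,2.5],0],[-1,[0.1,0.1,5],0],[-1,[0.1,0.1,6.4],0],[-1,[0.1,0.1,6.8],0],[-1,[0.1,0.1,7],0],[-1,[0.1,0.1,7],0],[0.6,[0.1,0.1,7],0],[0.6,[0.1,0.1,7],0],[0.6,[0.1,0.1,7],0],[0.6,[0.1,0.1,7],0],[0.6,[0.1,0.1,7],0]]' 30
python3 d.py 598.5 259.7 180 0.032
```

```text
clock: 33.2
eef_pos: [522.4, 14.8, 93.5]
eef_rot: [3.142, -0.0, 0.032]
wrist_force: [-0.7, 0.6, -0.1]
finger_gap: 74.6
finger_force: 0.0
row [  8.4  -24.24  -8.65] roll 0.0 pos [522.4  14.8  93.5] [ 3.142 -0.     0.032] gap 74.6 F 0.0 t 33.2
```

```bash
python3 -m creep '[[0.6,[0,0,-4],0],[0.6,[0,0,-8.5],0],[0.6,[1.6,-4.6,-8.5],0],[0.6,[3.2,-9.2,-8.5],0],[0.6,[4.8,-13.8,-8.5],0],[0.6,[6.4,-18.4,-8.5],0],[0.6,[7.8,-22.5,-8],0],[0.6,[8.4,-24.2,-7],0],[0.6,[8.4,-24.2,-7],0],[0.6,[8.4,-24.2,-7],0],[0.6,[8.4,-24.2,-7],0]]' 30 >/dev/null
python3 d.py 598.5 259.7 105.8 0.032
```

```text
row [-0.01 -0.14  5.82] roll -0.01 pos [598.6 258.3 164. ] [-3.142e+00 -1.000e-03  3.100e-02] gap 75.4 F 0.0 t 34.3
```

```bash
python3 -m creep '[[0.6,[0,-0.1,2.5],0],[0.6,[0,-0.1,4.8],0],[0.6,[0,-0.1,5.7],0],[0.6,[0,-0.1,5.7],0],[-1,[0,-0.1,5.7],0],[-1,[0,-0.1,5.7],0],[-1,[0,-0.1,5.7],0],[-1,[0,-0.1,5.7],0],[-1,[0,-0.1,5.7],0],[-1,[0,-0.1,5.7],0],[-1,[0,-0.1,5.7],0],[-1,[0,-0.1,5.7],0]]' 30
python3 d.py 563.8 88.2 175 0.032
```

```text
clock: 35.5
eef_pos: [598.5, 260.3, 106.5]
eef_rot: [3.142, -0.0, 0.032]
wrist_force: [-0.7, 0.0, 3.3]
finger_gap: 36.3
finger_force: 30.0
row [-4.02 17.09 -6.85] roll 0.0 pos [598.5 260.3 106.5] [ 3.142 -0.     0.032] gap 36.3 F 30.0 t 35.5
```

```bash
python3 -m creep '[[-1,[0,0,-2],0],[-1,[0,0,-4.5],0],[-1,[-0.2,1.5,-6.5],0],[-1,[-0.8,4,-7],0],[-1,[-1.6,7,-7],0],[-1,[-2.4,10,-7],0],[-1,[-3.2,13,-7],0],[-1,[-3.7,15.5,-7],0],[-1,[-4,17.1,-7],0],[-1,[-4,17.1,-7],0],[-1,[-4,17.1,-7],0],[-1,[-4,17.1,-7],0]]' 30 >/dev/null
python3 d.py 563.8 88.2 106.3 0.032
```

```text
row [-0.02  0.09  6.98] roll 0.01 pos [564.   89.1 176.1] [-3.141  0.     0.033] gap 36.4 F 30.0 t 36.7
```

```bash
python3 -m creep '[[-1,[0,0.1,2.5],0],[-1,[0,0.1,5],0],[-1,[0,0.1,6.4],0],[-1,[0,0.1,6.8],0],[-1,[0,0.1,7],0],[-1,[0,0.1,7],0],[0.6,[0,0.1,7],0],[0.6,[0,0.1,7],0],[0.6,[0,0.1,7],0],[0.6,[0,0.1,7],0],[0.6,[0,0.1,7],0]]' 30
python3 d.py 478 16 260 0.032
```

```text
clock: 37.8
eef_pos: [564.0, 87.2, 106.5]
eef_rot: [-3.142, -0.0, 0.032]
wrist_force: [-0.6, -0.4, 0.0]
finger_gap: 72.9
finger_force: 0.0
row [ -8.82   6.84 -15.36] roll 0.0 pos [564.   87.2 106.5] [-3.142 -0.     0.032] gap 72.9 F 0.0 t 37.8
```

Up to the same viewpoint as the first wrist picture, so the two can be compared directly.

```bash
python3 -m creep '[[0.6,[0,0,-4],0],[0.6,[0,0,-8],0],[0.6,[0,0,-12],0],[0.6,[-4,3,-15.4],0],[0.6,[-8.8,6.8,-15.4],0],[1,[-8.8,6.8,-15.4],0],[1,[-8.8,6.8,-15.4],0],[1,[-8.8,6.8,-15.4],0],[1,[-8.8,6.8,-15.4],0],[1,[-8.8,6.8,-15.4],0]]' 30 >/dev/null
python3 -c "
from h import *
snap('wrist','w5')"
python3 d.py 478 16 260 0.032
sed -i 's/w1.png/w5.png/' m2.py; python3 m2.py | grep -v gate
```

```text
row [-0.06  0.08 -0.01] roll 0.01 pos [478.5  16.8 259.9] [-3.141e+00  1.000e-03  3.300e-02] gap 94.0 F 0.0 t 38.85
190 190 191 111 21 170
tin ((564.1143188476562, 86.1447982788086), 20.410228729248047) ((565.2044677734375, 86.31732177734375), (35.044193267822266, 39.672996520996094))
jar ((522.0960083007812, 15.58371639251709), 21.369461059570312) ((522.1220703125, 15.610733985900879), (41.711551666259766, 41.93992233276367))
bot ((567.2061157226562, -47.97522735595703), 20.259628295898438) ((568.4041748046875, -51.63115310668945), (29.8043212890625, 37.43424987792969))
tt ((493.8358459472656, -250.09327697753906), 78.78997039794922) ((494.2085876464844, -249.8262939453125), (151.19593811035156, 155.19078063964844))
tray ((519.3587036132812, 249.10150146484375), (282.2248840332031, 141.87474060058594), 5.709623336791992)
caddy ((545.4072265625, 12.286170959472656), (158.5963592529297, 244.40614318847656), 1.8127535581588745)Traceback (most recent call last):
  File "m2.py", line 17, in <module>
    W=pts((S<60)&(V<130)&(V>60),(290,66,347,106),53); print('gate',cv2.minAreaRect(W))
  File "m2.py", line 7, in pts
    c=max(cv2.findContours(k,0,cv2.CHAIN_APPROX_NONE)[0],key=cv2.contourArea)
ValueError: max() iterable argument is empty
```

View pics/w5.png

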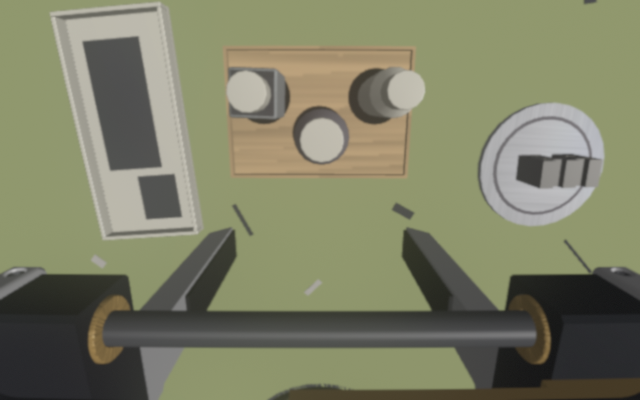

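The containers are upright on their pads: tin (249,92), jar (322,139), bottle (405,90), each within about 2 mm of its starting position. The gate is upright on the turntable at about (560,172), and the gripper is clear of everything.

```bash
python3 -c "
from cell import manip
print(manip.sign_off())"
```

```text
the job is handed in; nothing more can be done
None
```

The job is handed in, with no verdict shown: the gate stands upright in the middle of the turntable, and the bottle, tin and jar are back upright within about 2 mm of their starting spots by the wrist camera, with the cup and sponge never approached.

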